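Slide the pan through the kerb to the smoker landing

ROBOT

A 7-joint arm with a two-finger parallel gripper is mounted at the origin on the work surface. World frame = base frame: x ahead of the robot, y to its left, z up, the work surface at z = 0. Lengths are in m, angles in rad, forces in N, time in s.
With the tool pointing down it reaches from about 0.425 to 0.875 m from the base axis. Payload 4.7 kg.
Tool frame: the origin (TCP) lies midway between the tips of the shut fingers; the grasp point (between the pads) lies 19 mm behind it (manip.grip_depth is the distance from the TCP to the grasp point, in m); z points along the fingers, y is the line along which they close (so a half turn about z gives the same grasp; the last joint's range is limited). The gripper opens to 87 mm and grips with 3 to 60 N. Pads are 19 mm wide; open, the fingers measure 117 mm over their backs; the gripper's body (75 mm by 190 mm) begins 51 mm behind the grasp point.
Start: joints at [1.356, 0.321, -0.07, 1.45, 0.023, 1.371, -0.057], TCP at [0.147, -0.633, 0.223] pointing down, gripper open.
Joint ranges: [-2.86, 2.86], [-0.3, 2.09], [-1.38, 1.24], [0.06, 2.45], [-1.56, 4.7], [0.09, 2.05], [-2.69, 2.69]. Speed limits (rad/s): [2.57, 2.57, 3.14, 3.14, 3.14, 3.14, 3.14].

INTERFACE

Orientations are given as a unit quaternion [w, x, y, z].
In Python, from station import manip gives the robot as it stands.
- The arm moves only by the tool servo_tool, never from a script. Its argument "deltas" is a list of rows, each a list of 3 entries, a list of its own where there are three numbers: the closure in counts, from 0 (fully open) to 255 (shut), then the shift along the tool's x, y, z in mm, then the turn about the tool's z in rad. A call has exactly 8 rows; each row is the pose to reach, as a shift and turn from the pose commanded when the call began, along the tool's axes at that moment; what a row does not reach only later rows make up. A row lasts 1/12 s, in which the tool goes at most 41.7 mm and 7.16 degrees, less where a joint would pass 70% of its speed; a pose out of reach is approached as far as the arm can. A call with a gripper value outside its range is refused whole. The fingers move at their own pace and stop on an object; "force" is the grip in N (left out, the last holds). Time passes only in rows, so rows that repeat a pose let the fingers close, or fill a call up. It gives the time, the measured TCP pose, the force, the opening and the grip force at its end, in the units of the state.
- manip.state(): the state, without advancing time (a new reading comes with each control period).
- manip.read_camera(name): name is "scene" or "top" or "wrist"; returns the picture (420x560x3 uint8, red, green, blue); there is no depth.
- manip.calibration(name): a dict with "camera_matrix" (3x3 intrinsics, pixels), "D" ([k1, k2, p1, p2, k3] as OpenCV has them; the pictures are not rectified), "world_from_camera" (4x4, takes a point from camera to world coordinates). Camera axes: x right, y up, looking along -z (the intrinsics and any distortion apply to the point x, -y, -z); pixel columns grow to the right and rows downward; lengths in m; the calibration is good to about 2 mm. A picture is of the moment at which its call begins: read the wrist's pose just before it. calibration takes no time and is no camera call; for the wrist camera it gives the pose at the moment of the call.
- manip.job_done(): hands the job in; it is judged then, once.
The state is a dict: "time": time; "joints": joint angles; "joint_vel": joint speeds; "effort": joint torques, N m; "position": TCP position; "ee_rot": TCP orientation; "ft_force": force on the tool from outside, world axes, zero at the start; "moment": the same for the moment, N m; "gripper_width": finger opening in m; "gripper_force": force on a finger pad.
Only numpy, scipy, OpenCV 4.12 (cv2) and the standard library are available. Lean on these libraries where they do the work, as an engineer would, in place of code of your own. Each camera call takes 0.05 s, during which the arm holds its last target. There are 200 camera calls.

TASK

With the fingers only, push the empty aluminium pan along the counter through the narrow gap in the low blue tile kerb, until the whole pan sits on the dark slate tile on the smoker side. Keep the pan flat on the counter all the way, never lifting, carrying or tipping it, and leave the spoon rest, the tongs and the canister where they are.

Things in the scene. Friction and masses are not known exactly. Their poses are not given: they have to be found in the camera images.
- pan: Loose empty open-topped rectangular aluminium pan, about 0.18 kg, 90 mm wide (its x), 130 mm long (its y), 32 mm high; walls and floor 4 mm thick, walls vertical, so 82 x 122 mm inside. Origin: centre of its underside, z up. It starts flat on the counter on the prep side (the robot's right, -y) of the kerb, its y axis pointing roughly towards the kerb.
- kerb: Fixed low kerb of blue tile on the counter, 378 mm long over all along its x, 40 mm thick along its y, 40 mm high, with a 98 mm wide gap in the middle; the kerb ends at the gap are rounded to 20 mm radius as seen from above. Origin: centre of the gap at counter height (z = 0). Its y axis points through the gap to the smoker side (the robot's left), where the slate tile begins 30 mm from the origin; prep side is -y.
- landing (a point): Centre of the dark slate landing tile, inlaid flush in the counter, 140 mm along the kerb's y from the centre of the gap; same axes as the kerb. The tile is 180 mm along x and 220 mm along y.
- corner0 (a point): Outer bottom corner of the pan, left-rear (x -45, y -65 mm) from the pan's origin; same axes as the pan.
- corner1 (a point): Outer bottom corner of the pan, right-rear (x +45, y -65 mm) from the pan's origin; same axes as the pan.
- corner2 (a point): Outer bottom corner of the pan, right-front (x +45, y +65 mm) from the pan's origin; same axes as the pan.
- corner3 (a point): Outer bottom corner of the pan, left-front (x -45, y +65 mm) from the pan's origin; same axes as the pan.
- spoon_rest: Loose white ceramic spoon rest, round dish 90 mm across and 18 mm high with a stub handle reaching 96 mm from the dish centre along its x. Origin: underside of the dish's centre. Leave alone.
- tongs: Loose stainless tongs lying on the counter along their y, about 225 mm long, 50 mm wide, 22 mm high. Origin: middle, at counter height. Leave alone.
- canister: Loose clear acrylic canister with white clip-on lid, 96 mm across over the clips, 104 mm high. Origin: centre of its underside. Leave alone.

How it is judged:
By the outcome, as a careful person would: the job done as asked, in the order asked, and still so for the second after the job is handed in, with the robot touching nothing.
It also fails if it takes over 45 s, if anything falls off the work surface, if the arm or the gripper's body presses on something with over 40 N, if the wrist force passes 120 N, or if a joint passes its speed limit or range.

## Working session

There is one attempt and no reset: what is moved stays moved. The work goes in short steps, Python scripts to look and compute and a tool call to move; the robot and the scene stay as the last step left them, time stands still between calls to the robot, and variables do not carry over. Pictures are saved under pics/ and viewed, at most 10 in all, crops included, and the job is handed in when it is done.

Besides the shell and the picture viewer there is one more tool, called after "Request:" as a command line: name --argument value ..., lists and objects as JSON in quotes. servo_tool: Moves the arm, as the interface text tells. Its arguments: {"type":"object","properties":{"deltas":{"type":"array"},"force":{"type":"number"}},"required":["deltas"]}

```bash
mkdir -p pics; cat > h.py <<'E'
import numpy as np,cv2
from station import manip
def ray(cal,px):
    K=np.array(cal["camera_matrix"]);D=np.array(cal["D"],float);T=np.array(cal["world_from_camera"])
    u=cv2.undistortPoints(np.array(px,float).reshape(-1,1,2),K,D).reshape(-1,2)
    d=np.c_[u[:,0],-u[:,1],-np.ones(len(u))]@T[:3,:3].T
    return T[:3,3],d
def onplane(cal,px,z):
    o,d=ray(cal,px); return o+d*((z-o[2])/d[:,2])[:,None]
def save(n,im): cv2.imwrite(n,cv2.cvtColor(im,cv2.COLOR_RGB2BGR))
E
python3 - <<'E'
from h import *
s=manip.state();print(s["time"],s["position"],s["ee_rot"],s["gripper_width"])
a=manip.read_camera("top");b=manip.read_camera("scene")
save("raw_top.png",a);save("pics/top.png",a);save("pics/scene.png",b)
for n in("top","scene"):print(np.round(manip.calibration(n)["world_from_camera"],3))
E
```

```text
0.0 [ 0.14724667 -0.63252467  0.22144778] [-9.52657524e-04  9.93462389e-01  1.14155800e-01 -1.67768180e-04] 0.08714963855929173
[[-2.100e-02  9.960e-01 -9.000e-02  4.440e-01]
 [-1.000e+00 -2.200e-02 -1.000e-03 -8.000e-03]
 [-3.000e-03  9.000e-02  9.960e-01  1.271e+00]
 [ 0.000e+00  0.000e+00  0.000e+00  1.000e+00]]
[[ 0.138 -0.774  0.618  1.081]
 [ 0.99   0.116 -0.076 -0.089]
 [-0.013  0.623  0.782  0.692]
 [ 0.     0.     0.     1.   ]]
```

View pics/top.png

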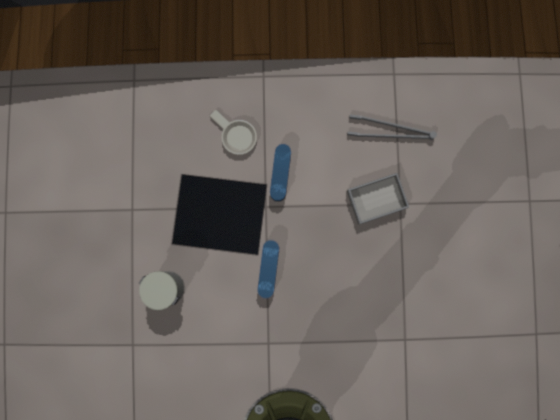

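View pics/scene.png

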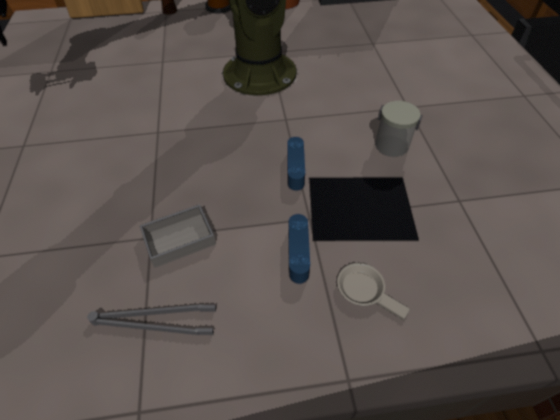

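The top view shows the pan near (377,200), the kerb gap near (275,221) and the slate near (220,215). The tongs are at (390,130), the spoon rest at (238,136) and the canister at (158,291). Next I'll take rough measurements.

```bash
cat >> h.py <<'E'
def kerb(im,cal,z=.04,minA=150):
    """blue mask -> list of minAreaRect (center, long-axis ends) on plane z"""
    h=cv2.cvtColor(im,cv2.COLOR_RGB2HSV); m=cv2.inRange(h,(95,100,40),(125,255,255))
    m=cv2.morphologyEx(m,cv2.MORPH_CLOSE,np.ones((5,5)))
    cs=[c for c in cv2.findContours(m,0,1)[0] if cv2.contourArea(c)>minA]
    out=[]
    for c in cs:
        p=onplane(cal,c.reshape(-1,2),z)[:,:2].astype(np.float32); out.append((cv2.minAreaRect(p*1000),c))
    return out
def slate(im,cal,minA=2000):
    m=cv2.inRange(im.max(2),0,40)
    c=[c for c in cv2.findContours(m,0,1)[0] if cv2.contourArea(c)>minA]
    return [cv2.minAreaRect((onplane(cal,x.reshape(-1,2),0)[:,:2]*1000).astype(np.float32)) for x in c]
E
python3 - <<'E'
from h import *
for n in("top","scene"):
    im=cv2.cvtColor(cv2.imread(f"pics/{n}.png"),cv2.COLOR_BGR2RGB);cal=manip.calibration(n)
    for r,_ in kerb(im,cal):print(n,"kerb",np.round(r[0]),np.round(r[1]),round(r[2],1))
    for r in slate(im,cal):print(n,"slate",np.round(r[0]),np.round(r[1]),round(r[2],1))
cal=manip.calibration("top")
print("pan rim",np.round(onplane(cal,[(348,190),(398,177),(407,208),(358,224)],.032),3))
print("tongs",np.round(onplane(cal,[(350,119),(348,136),(432,137)],.02),3))
cal=manip.calibration("scene")
print("pan rim",np.round(onplane(cal,[(142,236),(207,208),(216,240),(152,262)],.032),3))
print("tongs",np.round(onplane(cal,[(215,306),(213,330),(93,316)],.02),3))
w=manip.calibration("wrist");print(np.round(w["world_from_camera"],3),np.round(w["camera_matrix"]),w["D"])
im=cv2.cvtColor(cv2.imread("pics/top.png"),1)
big=cv2.resize(cv2.imread("pics/top.png")[100:260,220:450],None,fx=3.4,fy=3.4,interpolation=cv2.INTER_CUBIC)
cv2.imwrite("pics/crop.png",np.clip(big*1.5,0,255).astype(np.uint8))
E
```

```text
top kerb [413.  38.] [ 36. 133.] 81.6
top kerb [645.   5.] [ 36. 137.] 81.9
top slate [550. 160.] [214. 174.] 81.7
scene kerb [658.   3.] [ 37. 154.] 82.0
scene kerb [430.  37.] [ 36. 164.] 81.1
scene slate [975. 205.] [353.  57.] 89.8
scene slate [550. 161.] [217. 176.] 81.5
scene slate [-59. 971.] [262. 525.] 80.4
scene slate [-212.  -27.] [295. 571.] 84.6
pan rim [[ 0.599 -0.16   0.032]
 [ 0.629 -0.285  0.032]
 [ 0.552 -0.304  0.032]
 [ 0.515 -0.182  0.032]]
tongs [[ 0.78  -0.173  0.02 ]
 [ 0.737 -0.167  0.02 ]
 [ 0.731 -0.379  0.02 ]]
pan rim [[ 0.582 -0.301  0.032]
 [ 0.529 -0.17   0.032]
 [ 0.613 -0.155  0.032]
 [ 0.646 -0.278  0.032]]
tongs [[ 0.749 -0.164  0.02 ]
 [ 0.793 -0.17   0.02 ]
 [ 0.737 -0.38   0.02 ]]
[[ 0.227  0.934  0.274  0.223]
 [-0.974  0.218  0.062 -0.615]
 [-0.002 -0.281  0.96   0.384]
 [ 0.     0.     0.     1.   ]] [[330.   0. 278.]
 [  0. 330. 206.]
 [  0.   0.   1.]] [-0.02149296  0.          0.          0.          0.        ]
```

View pics/crop.png

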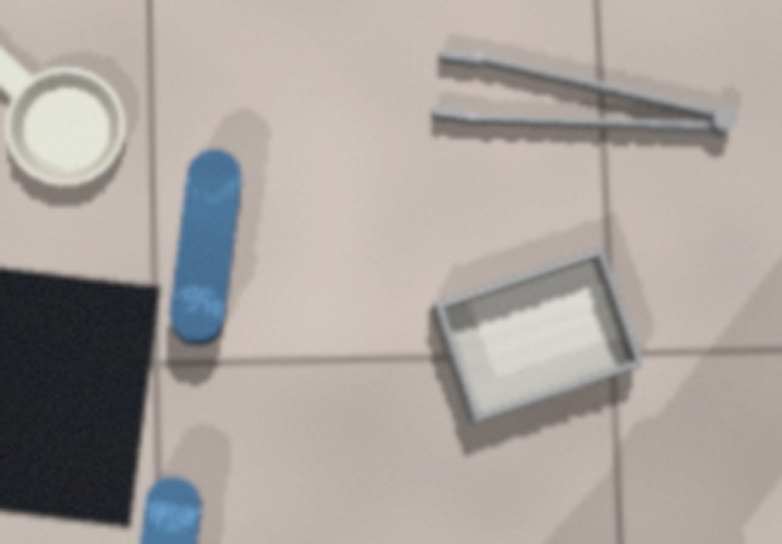

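The crop shows the pan rim corners at full-image pixels (348.5,190), (397,175), (408,206.5) and (359,223.5). The kerb origin is about (0.530, 0.022) with its y axis at 82°, and the pan is about 23° off that. I'll move above the pan for a closer wrist view.

Request:
servo_tool --deltas '[[0, [32, -20, 0], -0.1], [0, [64, -40, 0], -0.2], [0, [96, -61, 0], -0.3], [0, [128, -82, 0], -0.4], [0, [160, -102, 0], -0.5], [0, [192, -123, 0], -0.6], [0, [224, -143, 0], -0.7], [0, [255, -163, 0], -0.8]]'

```text
time: 0.77
position: [0.3598, -0.4147, 0.2223]
ee_rot: [-0.0, 0.869, 0.494, -0.0]
ft_force: [-0.0, -0.3, -0.1]
gripper_width: 0.0868
gripper_force: 0.0
```

```bash
cat >> h.py <<'E'
from scipy.spatial.transform import Rotation as R
def delta(x,y,z,yaw):
    s=manip.state();q=s["ee_rot"];M=R.from_quat([q[1],q[2],q[3],q[0]]).as_matrix()
    p=np.array(s["position"]);cy=np.arctan2(M[1,0],M[0,0])
    d=M.T@(np.array([x,y,z])-p)*1000
    t=-(np.radians(yaw)-cy);t=(t+np.pi)%(2*np.pi)-np.pi
    print("t",round(s["time"],2),"pos",np.round(p,4),"yaw",round(np.degrees(cy),2),"tilt",np.round(M[:,2],3),"F",np.round(s["ft_force"],1),"w",round(s["gripper_width"],4),"-> d",np.round(d,1),"turn",round(t,3))
E
python3 -c "
from h import *
delta(.585,-.21,.23,105)"
```

```text
t 0.77 pos [ 0.3598 -0.4147  0.2223] yaw 59.24 tilt [-0.  0. -1.] F [-0.  -0.3 -0.1] w 0.0868 -> d [291.1  88.9  -7.8] turn -0.799
```

Request:
servo_tool --deltas '[[130, [36, 11, 0], -0.1], [130, [72, 22, 0], -0.2], [130, [109, 33, 0], -0.3], [130, [146, 44, 0], -0.4], [130, [182, 55, 0], -0.5], [130, [218, 66, 0], -0.6], [130, [255, 78, 0], -0.7], [130, [291, 89, -8], -0.8]]'

```text
time: 1.43
position: [0.5852, -0.2115, 0.2287]
ee_rot: [-0.002, 0.608, 0.794, -0.0]
ft_force: [0.3, 0.2, -0.2]
gripper_width: 0.0452
gripper_force: 0.0
```

```bash
python3 -c "
from h import *
delta(.585,-.21,.23,105)
c=manip.calibration('wrist');im=manip.read_camera('wrist');save('pics/w1.png',im)
np.save('w1.npy',c['world_from_camera'])
print(np.round(c['world_from_camera'],3))
delta(.585,-.21,.23,105)"
```

```text
t 1.43 pos [ 0.5852 -0.2115  0.2287] yaw 105.05 tilt [-0.003  0.001 -1.   ] F [ 0.3  0.2 -0.2] w 0.0452 -> d [ 1.5  0.2 -1.3] turn 0.001
[[ 0.966 -0.25  -0.07   0.566]
 [ 0.26   0.927  0.271 -0.137]
 [-0.003 -0.279  0.96   0.391]
 [ 0.     0.     0.     1.   ]]
t 1.48 pos [ 0.5917 -0.2028  0.2311] yaw 105.89 tilt [ 0.005  0.006 -1.   ] F [3.6 4.8 2.6] w 0.0443 -> d [-5.1 -8.4  1.1] turn 0.016
```

View pics/w1.png

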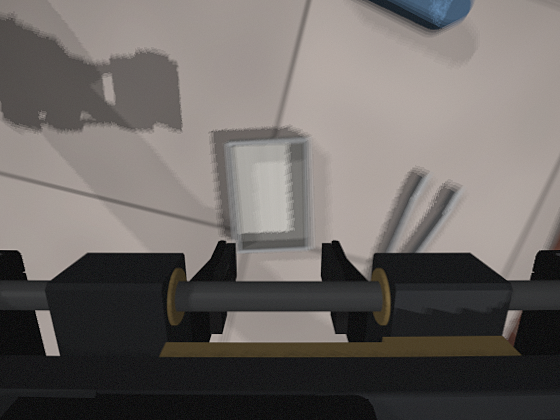

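The wrist view shows the pan rim with corners near (228,142), (308,138), (312,247) and (236,249). The picture is blurred because the arm was still settling, so I'll retake it at rest from two places.

```bash
python3 -c "
from h import *
import time
for i in range(6): im=manip.read_camera('wrist')
delta(.585,-.21,.23,105)
c=manip.calibration('wrist');im=manip.read_camera('wrist');save('w2.png',im)
np.save('w2.npy',c['world_from_camera']);delta(.585,-.21,.23,105)"
```

```text
t 1.78 pos [ 0.5839 -0.215   0.23  ] yaw 104.6 tilt [-0.001 -0.001 -1.   ] F [ 0.6 -1.1 -0.3] w 0.0429 -> d [ 4.5  2.3 -0. ] turn -0.007
t 1.83 pos [ 0.5839 -0.215   0.2302] yaw 104.59 tilt [-0.001 -0.001 -1.   ] F [0.4 0.2 0.3] w 0.0427 -> d [4.6 2.3 0.2] turn -0.007
```

Request:
servo_tool --deltas '[[130, [0, 20, 0], 0], [130, [0, 40, 0], 0], [130, [0, 60, 0], 0], [130, [0, 60, 0], 0], [130, [0, 60, 0], 0], [130, [0, 60, 0], 0], [130, [0, 60, 0], 0], [130, [0, 60, 0], 0]]'

```text
time: 2.5
position: [0.6423, -0.199, 0.2308]
ee_rot: [0.0, 0.611, 0.792, -0.0]
ft_force: [-1.5, -0.2, 0.2]
gripper_width: 0.0427
gripper_force: 0.0
```

```bash
python3 -c "
from h import *
c=manip.calibration('wrist');im=manip.read_camera('wrist');save('w3.png',im)
np.save('w3.npy',c['world_from_camera']);delta(.585,-.21,.23,105)
a=cv2.imread('w2.png')[110:260,190:340];b=im[110:260,190-80:340,::-1]
a=cv2.resize(a,None,fx=2.3,fy=3.2,interpolation=2);b=cv2.resize(b,None,fx=1.9,fy=3.2,interpolation=2)
cv2.imwrite('pics/w23.png',np.hstack([a,b]));print(a.shape,b.shape)"
```

```text
t 2.55 pos [ 0.6424 -0.1987  0.2308] yaw 104.7 tilt [-0.    -0.001 -1.   ] F [-0.1  0.2 -0.3] w 0.0423 -> d [  3.7 -58.4   0.9] turn -0.005
(480, 345, 3) (480, 437, 3)
```

View pics/w23.png

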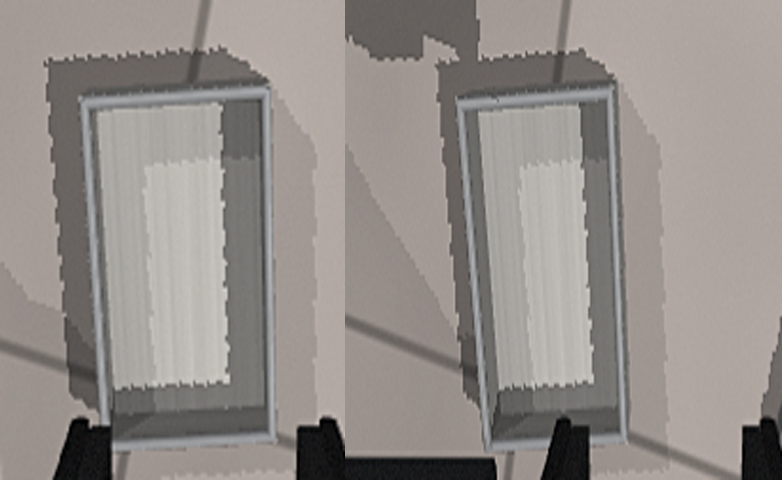

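The two wrist views show the rim clearly. In picture 1 the corners are TL (225,140), TR (307,137) and BR (310,248). In picture 2 they are TL (169.5,140), TR (251.6,136.3), BR (258.4,247.5) and BL (184.7,250.3).

```bash
python3 -c "
from h import *
c=manip.calibration('wrist');A=dict(c,world_from_camera=np.load('w2.npy'));B=dict(c,world_from_camera=np.load('w3.npy'))
pa=[(224.8,140),(307.4,136.9),(309.6,248.4)];pb=[(169.5,140),(251.6,136.3),(258.4,247.5),(184.7,250.3)]
oa,da=ray(A,pa);ob,db=ray(B,pb)
for i in range(3):
    s=np.linalg.lstsq(np.c_[da[i],-db[i]],ob-oa,rcond=None)[0];print('tri',np.round((oa+da[i]*s[0]+ob+db[i]*s[1])/2,4))
Pa=onplane(A,pa,.032);Pb=onplane(B,pb,.032);print(np.round(Pa[:,:2],4),np.round(Pb[:,:2],4))
r=cv2.minAreaRect((Pb[:,:2]*1000).astype(np.float32));print(r);ctr=Pb.mean(0);d=Pb[0]+Pb[1]-Pb[2]-Pb[3];y=np.degrees(np.arctan2(d[1],d[0]));print(ctr,y)
im=cv2.imread('w3.png')[:,:,::-1]
for n in('w2','w3'):
  im=cv2.imread(n+'.png')[:,:,::-1].copy()
  for r,q in kerb(im,A if n=='w2' else B): print(n,r,q.reshape(-1,2).min(0),q.reshape(-1,2).max(0))
u=np.radians(y);f=np.array([np.cos(u),np.sin(u)]);g=ctr[:2]+.030*f;print(g)
delta(g[0],g[1],.06,y)
"
```

```text
tri [ 0.5157 -0.1849  0.0275]
tri [ 0.6018 -0.1588  0.0272]
tri [ 0.6399 -0.2829  0.0302]
[[ 0.5164 -0.1846]
 [ 0.6015 -0.1591]
 [ 0.6397 -0.2828]] [[ 0.517  -0.1839]
 [ 0.6019 -0.1577]
 [ 0.6396 -0.2814]
 [ 0.5557 -0.3072]]
((578.4762573242188, -232.57899475097656), (88.86273193359375, 129.28106689453125), 17.116037368774414)
[ 0.5785563  -0.23255343  0.032     ] 107.19051313167569
w2 ((669.529296875, -22.03955078125), (100.63471984863281, 26.997203826904297), 15.174036979675293) [364   0] [469  31]
w3 ((671.8012084960938, -21.283100128173828), (96.24290466308594, 27.854223251342773), 15.007866859436035) [305   0] [406  32]
[ 0.5696898  -0.20389361]
t 2.55 pos [ 0.6424 -0.1987  0.2308] yaw 104.7 tilt [-0.    -0.001 -1.   ] F [-0.1  0.2 -0.3] w 0.0423 -> d [ 13.6 -71.6 170.9] turn -0.043
```

Request:
servo_tool --deltas '[[130, [5, -24, 0], -0.015], [130, [10, -48, 10], -0.03], [130, [14, -72, 40], -0.043], [130, [14, -72, 80], -0.043], [130, [14, -72, 120], -0.043], [130, [14, -72, 160], -0.043], [130, [14, -72, 171], -0.043], [130, [14, -72, 171], -0.043]]'

```text
time: 3.22
position: [0.5669, -0.2022, 0.0563]
ee_rot: [-0.003, 0.593, 0.805, -0.001]
ft_force: [0.5, -0.4, 1.4]
gripper_width: 0.0425
gripper_force: 0.0
```

```bash
python3 -c "
from h import *
for i in range(4): im=manip.read_camera('wrist')
save('pics/w4.png',im);delta(.5697,-.2039,.012,107.2)"
```

```text
t 3.42 pos [ 0.5723 -0.2031  0.0626] yaw 107.25 tilt [ 0.005 -0.002 -1.   ] F [ 0.5 -0.2 -0.1] w 0.0426 -> d [ 0.2 -2.9 50.6] turn 0.001
```

View pics/w4.png

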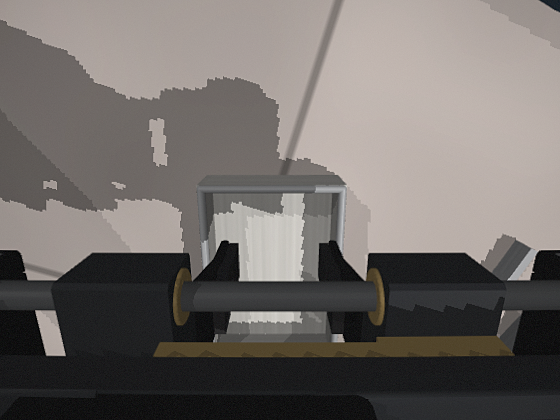

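The fingers are centred over the pan: the rim's front edge is at row 183, columns 200–345, and the fingertips are at columns 235 and 325. I'll lower them inside now.

Request:
servo_tool --deltas '[[130, [0, -1, 10], 0], [130, [0, -1, 20], 0], [130, [0, -1, 30], 0], [130, [0, -1, 38], 0], [130, [0, -1, 44], 0], [130, [0, -1, 48], 0], [130, [0, -1, 49], 0], [130, [0, -1, 49], 0]]'

```text
time: 4.08
position: [0.5688, -0.2028, 0.0101]
ee_rot: [-0.0, 0.593, 0.805, -0.0]
ft_force: [0.2, 0.4, -0.6]
gripper_width: 0.0427
gripper_force: 0.0
```

```bash
python3 -c "
from h import *
manip.read_camera('wrist');manip.read_camera('wrist')
delta(.5697,-.2039,.012,107.2)"
```

```text
t 4.18 pos [ 0.5694 -0.2029  0.0108] yaw 107.25 tilt [ 0.001 -0.    -1.   ] F [-0.3 -0.  -0.8] w 0.0427 -> d [-1.   0.  -1.2] turn 0.001
```

Request:
servo_tool --deltas '[[114, [2, 0, 0], 0], [114, [5, 0, 0], 0], [114, [8, 0, 0], 0], [114, [11, 0, 0], 0], [114, [14, 0, 0], 0], [114, [17, 0, 0], 0], [114, [20, 0, 0], 0], [114, [22, 0, 0], 0]]'

```text
time: 4.85
position: [0.5624, -0.1817, 0.0106]
ee_rot: [0.0, 0.593, 0.805, -0.0]
ft_force: [-0.1, 0.1, 0.4]
gripper_width: 0.0484
gripper_force: 0.4
```

```bash
python3 -c "
from h import *
c=manip.calibration('wrist');np.save('w5.npy',c['world_from_camera']);im=manip.read_camera('wrist')
save('pics/w5.png',im)
delta(.520,-.046,.011,81.9)"
```

```text
t 4.9 pos [ 0.5624 -0.1814  0.0106] yaw 107.28 tilt [-0. -0. -1.] F [ 0.6 -0.3 -0.1] w 0.0481 -> d [141.8  -0.2  -0.4] turn 0.443
```

View pics/w5.png

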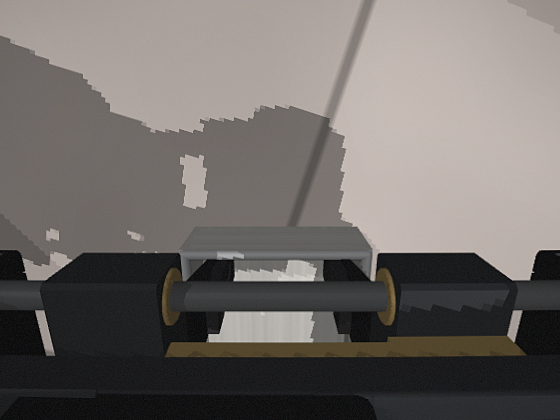

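The fingers are inside the pan, almost at its front wall (inner edge near row 262, rim columns 182–375). I'll start the push, turning gradually.

Request:
servo_tool --deltas '[[114, [8, 0, 0], 0.02], [114, [17, 0, 0], 0.05], [114, [26, 0, 0], 0.08], [114, [35, 0, 0], 0.11], [114, [44, 0, 0], 0.14], [114, [53, 0, 0], 0.17], [114, [62, 0, 0], 0.2], [114, [70, 0, 0], 0.23]]'

```text
time: 5.57
position: [0.5417, -0.1147, 0.0106]
ee_rot: [0.0, 0.682, 0.731, 0.0]
ft_force: [0.5, -0.6, 0.7]
gripper_width: 0.0483
gripper_force: 0.3
```

```bash
python3 -c "
from h import *
delta(.520,-.046,.011,81.9)"
```

```text
t 5.57 pos [ 0.5417 -0.1147  0.0106] yaw 93.99 tilt [ 0. -0. -1.] F [ 0.5 -0.6  0.7] w 0.0483 -> d [ 70.1 -16.9  -0.4] turn 0.211
```

Request:
servo_tool --deltas '[[114, [9, -2, 0], 0.04], [114, [19, -4, 0], 0.08], [114, [29, -7, 0], 0.12], [114, [39, -9, 0], 0.16], [114, [49, -12, 0], 0.19], [114, [58, -14, 0], 0.21], [114, [67, -16, 0], 0.21], [114, [69, -17, 0], 0.21]]'

```text
time: 6.23
position: [0.5196, -0.0457, 0.0106]
ee_rot: [-0.0, 0.754, 0.657, 0.0]
ft_force: [1.0, -0.9, -0.7]
gripper_width: 0.0481
gripper_force: 0.3
```

```bash
python3 -c "
from h import *
manip.read_camera('wrist');manip.read_camera('wrist')
c=manip.calibration('wrist');np.save('w6.npy',c['world_from_camera']);im=manip.read_camera('wrist');save('w6.png',im)
t=manip.read_camera('top');save('t6.png',t)
for n,i,k in(('w',im,c),('t',t,manip.calibration('top'))):
  for r,q in kerb(i,k): print(n,r,q.reshape(-1,2).min(0),q.reshape(-1,2).max(0))
a=cv2.resize(im[:300],(560,300));b=cv2.resize(t[130:260,220:420],None,fx=2.3,fy=2.3,interpolation=2)[:299]
o=np.zeros((600,560,3),np.uint8);o[:300]=a;o[300:300+b.shape[0],:b.shape[1]]=b;save('pics/c6.png',o)
delta(.520,-.046,.011,81.9)"
```

```text
w ((605.843017578125, 12.17860221862793), (39.44300842285156, 78.77517700195312), 82.26211547851562) [375  77] [559 179]
w ((453.39434814453125, 34.527915954589844), (39.48933029174805, 76.98986053466797), 81.9346694946289) [ 0 74] [180 176]
t ((412.551025390625, 38.49958419799805), (35.91315841674805, 133.4878692626953), 81.62163543701172) [258 241] [277 296]
t ((645.4217529296875, 4.954683303833008), (35.71822738647461, 137.0458526611328), 81.40697479248047) [271 145] [289 200]
t 6.43 pos [ 0.52   -0.0479  0.0105] yaw 82.03 tilt [-0. -0. -1.] F [-0.3  0.2  0.5] w 0.0482 -> d [ 1.9 -0.2 -0.5] turn 0.002
```

View pics/c6.png

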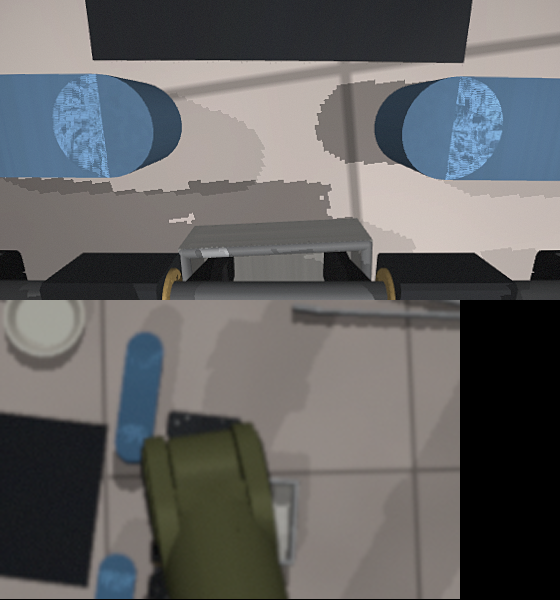

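The wrist view shows the inner kerb ends at the top near (153,128) and (403,127). The pan's front rim runs from (180,249) to (372,238), so the pan still looks slightly rotated anticlockwise. I'll quantify that.

```bash
python3 -c "
from h import *
c=dict(manip.calibration('wrist'),world_from_camera=np.load('w6.npy'))
k=onplane(c,[(153,128),(403,127)],.04);print('kerb ends',k)
print('mid',k.mean(0),'gap',np.linalg.norm(k[1]-k[0]),np.degrees(np.arctan2(*(k[1]-k[0])[1::-1])))
s=onplane(c,[(93,60),(466,62)],0);print('slate front',s)
im=cv2.imread('w6.png')
cv2.imwrite('pics/c7.png',cv2.resize(im[205:300,160:395],None,fx=3.4,fy=5,interpolation=2)[:475])
"
```

```text
kerb ends [[0.480583   0.03016501 0.04      ]
 [0.57802881 0.0170754  0.04      ]]
mid [0.5293059  0.02362021 0.04      ] gap 0.09832102621259121 -7.650574067144582
slate front [[0.4440962  0.06599752 0.        ]
 [0.62424546 0.04017169 0.        ]]
```

View pics/c7.png

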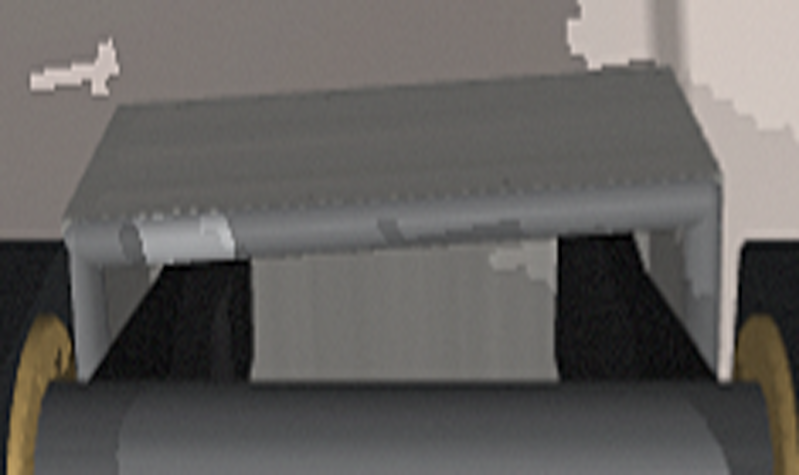

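```bash
cat >> h.py <<'E'
O=np.array([.5295,.0225]);ey=np.array([np.cos(np.radians(82)),np.sin(np.radians(82))]);ex=np.array([ey[1],-ey[0]])
def inkerb(p): 
    d=np.atleast_2d(p)[:,:2]-O; return np.round(np.c_[d@ex,d@ey]*1000,1)
def tcp(x,y): return O+(x*ex+y*ey)/1000
E
python3 -c "
from h import *
c=dict(manip.calibration('wrist'),world_from_camera=np.load('w6.npy'))
for p,z in(([(179.1,249.4),(372.4,240.6)],.032),([(194.7,226),(357,218.4)],0)):
  q=inkerb(onplane(c,p,z));d=q[1]-q[0];print(q,q.mean(0),np.hypot(*d),np.degrees(np.arctan2(d[1],d[0])))
print('tcp',inkerb(manip.state()['position']))
delta(*tcp(0,-69),.011,82)
"
```

```text
[[-46.  -54.5]
 [ 43.1 -49.9]] [ -1.45 -52.2 ] 89.21866396668355 2.9554073612620178
[[-46.6 -54.5]
 [ 43.3 -49.8]] [ -1.65 -52.15] 90.02277489613392 2.9927165873794728
tcp [[  0.4 -71. ]]
t 6.43 pos [ 0.52   -0.0479  0.0105] yaw 82.03 tilt [-0. -0. -1.] F [-0.3  0.2  0.5] w 0.0482 -> d [ 2.  -0.3 -0.5] turn 0.0
```

Request:
servo_tool --deltas '[[114, [5, -1, 0], 0.01], [114, [9, -1, 0], 0.02], [114, [13, -1, 0], 0.02], [114, [17, -1, 0], 0.02], [114, [21, -1, 0], 0.02], [114, [25, -1, 0], 0.02], [114, [28, -1, 0], 0.02], [114, [28, -1, 0], 0.02]]'

```text
time: 7.1
position: [0.5228, -0.0184, 0.0105]
ee_rot: [-0.0, 0.761, 0.649, 0.0]
ft_force: [-0.2, -0.3, 0.3]
gripper_width: 0.0483
gripper_force: 0.0
```

```bash
python3 -c "
from h import *
c=manip.calibration('wrist');np.save('w8.npy',c['world_from_camera']);im=manip.read_camera('wrist');save('w8.png',im)
print(inkerb(manip.state()['position']))
delta(*tcp(0,-40),.011,82)
save('pics/c8.png',cv2.resize(im[205:300,160:395],None,fx=3.4,fy=5,interpolation=2)[:475])"
```

```text
[[ -0.9 -41.9]]
t 7.15 pos [ 0.5228 -0.0188  0.0105] yaw 80.94 tilt [ 0.  0. -1.] F [-0.1 -0.6  0.2] w 0.0479 -> d [ 1.9  0.8 -0.5] turn -0.018
```

View pics/c8.png

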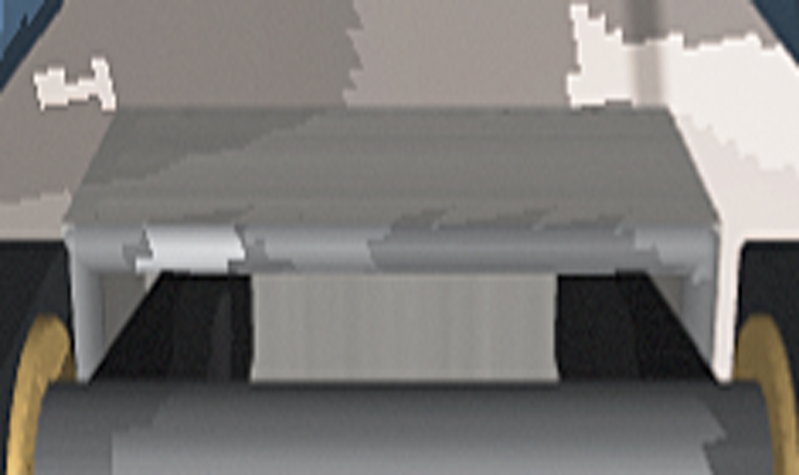

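The pan's front wall is now flush with both fingers. The rim runs from (179,250.6) to (372,250.2), so the pan is aligned with the tool. That was the tenth picture; from here I'll use numbers only.

```bash
python3 -c "
from h import *
c=dict(manip.calibration('wrist'),world_from_camera=np.load('w8.npy'))
q=inkerb(onplane(c,[(179.1,250.6),(371.8,250.2)],.032));d=q[1]-q[0];print(q,q.mean(0),np.degrees(np.arctan2(d[1],d[0])))
for r,k in kerb(cv2.imread('w8.png')[:,:,::-1].copy(),c): print(k.reshape(-1,2).min(0),k.reshape(-1,2).max(0),inkerb(np.array(r[0])/1000))
delta(*tcp(1.5,-10),.011,82)"
```

```text
[[-46.6 -25.5]
 [ 42.7 -26.9]] [ -1.95 -26.2 ] -0.89818052087443
[  0 144] [185 245] [[-80.8   2.9]]
[371 139] [559 240] [[80.2  2.2]]
t 7.15 pos [ 0.5228 -0.0188  0.0105] yaw 80.94 tilt [ 0.  0. -1.] F [-0.1 -0.6  0.2] w 0.0479 -> d [31.9  1.8 -0.5] turn -0.018
```

Request:
servo_tool --deltas '[[114, [2, 1, 0], -0.01], [114, [5, 2, 0], -0.018], [114, [9, 2, 0], -0.018], [114, [14, 2, 0], -0.018], [114, [19, 2, 0], -0.018], [114, [24, 2, 0], -0.018], [114, [29, 2, 0], -0.018], [114, [34, 2, 0], -0.018]]'

```text
time: 7.82
position: [0.5301, 0.0144, 0.0105]
ee_rot: [-0.0, 0.755, 0.656, -0.0]
ft_force: [0.8, 0.1, 0.4]
gripper_width: 0.0481
gripper_force: 0.3
```

```bash
python3 -c "
from h import *
print(inkerb(manip.state()['position']));delta(*tcp(1,50),.011,82)"
```

```text
[[ 1.8 -7.9]]
t 7.82 pos [0.5301 0.0144 0.0105] yaw 81.94 tilt [-0. -0. -1.] F [0.8 0.1 0.4] w 0.0481 -> d [57.9 -0.8 -0.5] turn -0.001
```

Forces are low and the front of the pan is in the gap. I'll continue straight.

Request:
servo_tool --deltas '[[114, [6, 0, 0], 0], [114, [12, 0, 0], 0], [114, [19, -0.5, 0], 0], [114, [26, -0.5, 0], 0], [114, [33, -0.5, 0], 0], [114, [40, -0.5, 0], 0], [114, [47, -0.5, 0], 0], [114, [54, -0.5, 0], 0]]'

```text
time: 8.48
position: [0.5373, 0.068, 0.0105]
ee_rot: [0.0, 0.755, 0.656, -0.0]
ft_force: [0.3, -1.6, 0.1]
gripper_width: 0.0481
gripper_force: 0.4
```

```bash
python3 -c "
from h import *
print(inkerb(manip.state()['position']));delta(*tcp(1,110),.011,82)"
```

```text
[[ 1.4 46.1]]
t 8.48 pos [0.5373 0.068  0.0105] yaw 81.93 tilt [-0. -0. -1.] F [ 0.3 -1.6  0.1] w 0.0481 -> d [63.9 -0.5 -0.5] turn -0.001
```

Request:
servo_tool --deltas '[[114, [8, 0, 0], 0], [114, [17, 0, 0], 0], [114, [26, 0, 0], 0], [114, [35, 0, 0], 0], [114, [44, 0, 0], 0], [114, [53, 0, 0], 0], [114, [62, 0, 0], 0], [114, [70, 0, 0], 0]]'

```text
time: 9.15
position: [0.5471, 0.1377, 0.0105]
ee_rot: [-0.0, 0.755, 0.656, 0.0]
ft_force: [-1.1, -1.3, 0.4]
gripper_width: 0.0481
gripper_force: 0.5
```

Request:
servo_tool --deltas '[[114, [9, 0, 0], 0], [114, [19, 0, 0], 0], [114, [29, 0, 0], 0], [114, [39, 0, 0], 0], [114, [49, 0, 0], 0], [114, [58, 0, 0], 0], [114, [66, 0, 0], 0], [114, [71, 0, 0], 0]]'

```text
time: 9.82
position: [0.557, 0.2085, 0.0105]
ee_rot: [-0.0, 0.755, 0.656, 0.0]
ft_force: [-1.2, -0.4, 0.9]
gripper_width: 0.0481
gripper_force: 0.6
```

```bash
python3 -c "
from h import *
manip.read_camera('wrist');manip.read_camera('wrist')
print(inkerb(manip.state()['position']));delta(*tcp(1,182),.011,82)"
```

```text
[[  1.3 188. ]]
t 9.92 pos [0.5569 0.2085 0.0106] yaw 82.02 tilt [ 0.     0.001 -1.   ] F [ 0.5 -0.2  0.5] w 0.048 -> d [-6.  -0.3 -0.4] turn 0.0
```

Request:
servo_tool --deltas '[[118, [-2, 0.5, 0], 0], [124, [-5, 1, 0], 0], [130, [-8, 1, 0], 0], [130, [-8, 1, 0], 0], [130, [-8, 1, -3], 0], [130, [-8, 1, -10], 0], [130, [-8, 1, -20], 0], [130, [-8, 1, -35], 0]]'

```text
time: 10.58
position: [0.5562, 0.1987, 0.0458]
ee_rot: [-0.0, 0.755, 0.656, -0.001]
ft_force: [-0.8, -0.5, 0.5]
gripper_width: 0.0427
gripper_force: 0.0
```

Request:
servo_tool --deltas '[[130, [0, 0, -25], 0], [130, [0, 0, -55], 0], [130, [-15, 0, -85], 0], [130, [-45, 0, -115], 0], [130, [-75, 0, -150], 0], [130, [-105, 0, -180], 0], [130, [-140, 0, -200], 0], [130, [-160, 0, -200], 0]]'

```text
time: 11.25
position: [0.5365, 0.0379, 0.2519]
ee_rot: [0.004, 0.756, 0.655, 0.003]
ft_force: [1.5, -0.2, 0.3]
gripper_width: 0.043
gripper_force: 0.0
```

```bash
python3 -c "
from h import *
for i in range(6):manip.read_camera('scene')
c=manip.calibration('wrist');w=manip.read_camera('wrist');save('w9.png',w);t=manip.read_camera('top');save('t9.png',t);s=manip.read_camera('scene');save('s9.png',s)
print(inkerb(manip.state()['position']),manip.state()['ft_force'],manip.state()['time'])
def pan(im,cal,z,n):
  # slate hull, then non-dark pixels inside it = pan
  m=cv2.inRange(im.max(2),0,40);cs=cv2.findContours(m,0,1)[0]
  cs=[k for k in cs if cv2.contourArea(k)>1000 and abs(inkerb(onplane(cal,k.reshape(-1,2),0).mean(0))[0]-[0,140]).max()<60]
  h=cv2.convexHull(np.vstack(cs));f=cv2.fillConvexPoly(np.zeros(m.shape,np.uint8),h,255)
  f=cv2.bitwise_and(f,cv2.bitwise_not(m));f=cv2.morphologyEx(f,2,np.ones((3,3)))
  k=max(cv2.findContours(f,0,1)[0],key=cv2.contourArea)
  print(n,'slate',inkerb(onplane(cal,h.reshape(-1,2),0)).min(0),inkerb(onplane(cal,h.reshape(-1,2),0)).max(0))
  p=onplane(cal,k.reshape(-1,2),z);r=cv2.minAreaRect(inkerb(p).astype(np.float32));print(n,'pan',r)
pan(t,manip.calibration('top'),.032,'top');pan(s,manip.calibration('scene'),.032,'scene')
for f in('top','scene'):
  a=cv2.imread('pics/%s.png'%f)[:,:,::-1];b=t if f=='top' else s
  d=(cv2.absdiff(a.astype(np.uint8),b).max(2)>40).astype(np.uint8)
  n,_,st,ce=cv2.connectedComponentsWithStats(d);print(f,[(x[:5].tolist()) for x in st[1:] if x[4]>25])
try: pan(w,c,.032,'wrist')
except Exception as e: print(e)
"
```

```text
[[ 1.9 19.9]] [ 0.26181765 -0.5339867  -0.28850951] 11.7
top slate [-90.5 104.7] [ 88.4 246.5]
top pan ((-10.734050750732422, 157.2974853515625), (118.36821746826172, 97.07858276367188), 0.1548389047384262)
scene slate [-88.1  30.8] [ 87.8 248.2]
scene pan ((10.39361572265625, 137.41949462890625), (134.9305877685547, 116.36198425292969), 89.35140228271484)
top [[208, 147, 116, 273, 15178], [346, 175, 60, 58, 929], [189, 179, 42, 55, 1551], [226, 181, 39, 17, 392], [230, 199, 34, 55, 1195], [278, 417, 21, 3, 41]]
scene [[0, 0, 6, 15, 87], [282, 0, 66, 161, 6540], [167, 3, 41, 21, 378], [52, 14, 113, 73, 2116], [0, 34, 7, 12, 63], [31, 74, 15, 20, 227], [330, 181, 66, 43, 2474], [206, 215, 8, 14, 27]]
need at least one array to concatenate
```

```bash
python3 -c "
from station import manip
print(manip.job_done())"
```

```text
the job is handed in; nothing more can be done
None
```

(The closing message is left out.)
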